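Key the battery isolator and hold it on

ROBOT

A 7-joint arm with a two-finger parallel gripper is mounted at the origin on the work surface. World frame = base frame: x ahead of the robot, y to its left, z up, the work surface at z = 0. Lengths are in m, angles in rad, forces in N, time in s.
With the tool pointing down it reaches from about 0.35 to 0.9 m from the base axis. Payload 8.1 kg.
Tool frame: the origin (TCP) lies at the very end of the fingers, on their centre line; the grasp point (between the pads) lies 19 mm behind it (arm.tcp_to_grasp is the z of the grasp point in the tool frame, in m); z points along the fingers, y is the line along which they close (so a half turn about z gives the same grasp; the last joint's range is limited). The gripper opens to 92 mm and grips with 3 to 60 N. Pads are 19 mm wide; open, the fingers measure 130 mm over their backs; the gripper's body (75 mm by 190 mm) begins 47 mm behind the grasp point.
Start: joints at [1.088, 0.434, 0.025, 1.573, -0.012, 1.134, -0.075], TCP at [0.232, -0.58, 0.227] pointing down, gripper open.
Joint ranges: [-2.62, 2.62], [-0.44, 2.09], [-1.27, 1.32], [0.08, 2.57], [-1.32, 4.46], [0.12, 2], [-2.74, 2.74]. Speed limits (rad/s): [2.22, 2.22, 3.01, 3.01, 3.14, 3.14, 3.14].

INTERFACE

Orientations are given as a rotation vector (axis times angle).
In Python, from cell import readout, vision, sign_off, arm gives the robot as it stands. The module is installed in compiled form; this text tells all that it offers.
- The arm moves only by the shell command python3 -m creep 'ROWS' [FORCE]. ROWS is JSON, a list of rows, each a list of 5 numbers: the shift along the tool's x, y, z in units of 4 cm (1.0 is 4 cm), then the turn about the tool's z in units of 4 degrees (1.0 is 4 degrees), then the opening, from 0 (shut) to 1 (fully open). A call has 1 to 12 rows; each row shifts and turns the commanded pose from where the row before left it, along the tool's axes as they then stand; what a row does not reach is not made up. A row lasts 1/8 s, in which the tool goes at most 62.5 mm and 10.7 degrees, less where a joint would pass 70% of its speed; a pose out of reach is approached as far as the arm can. A call with a number of a shift or a turn outside -1 to 1 is refused whole. A call with a gripper value outside its range is refused whole. The fingers move at their own pace and stop on an object; FORCE is the grip in N (left out, the last holds). Time passes only in rows, so rows that do not move let the fingers close. It gives the time, the measured TCP pose, the force, the opening and the grip force at its end, in the units of the state.
- readout.observe(): the state, without advancing time (a new reading comes with each control period).
- vision.get_image(name): name is "scene" or "top" or "wrist"; returns a dict with "pixels" (400x640x3 uint8, blue, green, red), "z_map" (400x640 float32, m along the optical axis (not along the pixel's ray), 0 where there is no reading), "camera_matrix" (3x3 intrinsics, pixels), "position" and "rotation" of the camera in the world. Camera axes: x right, y up, looking along -z (the intrinsics and any distortion apply to the point x, -y, -z); pixel columns grow to the right and rows downward; lengths in m; the calibration is good to about 2 mm. A picture is of the moment at which its call begins.
- sign_off(): hands the job in; it is judged then, once.
The state is a dict: "clock": time; "joints": joint angles; "dq": joint speeds; "joint_efforts": joint torques, N m; "position": TCP position; "ee_rot": TCP orientation; "force": force on the tool from outside, world axes, zero at the start; "ft_torque": the same for the moment, N m; "width": opening from 0.0 (shut) to 1.0 (fully open); "gripper_force": force on a finger pad.
Only numpy, scipy, OpenCV 4.12 (cv2) and the standard library are available. Lean on these libraries where they do the work, as an engineer would, in place of code of your own. Each camera call takes 0.05 s, during which the arm holds its last target. There are 200 camera calls.

TASK

Switch in the battery's bleed-down circuit at the isolator on the black and orange junction box: take from the pale key block the one red key whose lug fits the isolator's slot and push it fully home, without forcing it - the pins inside are dry and sticky, so rock the key a little to and fro as it goes in. Then turn it a quarter turn clockwise to its stop, keep it there against its return spring for three seconds, and finish still gripping the key, turned and fully home. Leave the other two keys standing in the block and do not disturb the things lying about.

Things in the scene. Friction and masses are not known exactly. Their poses are not given: they have to be found in the camera images.
- junction: junction box, bolted down: orange lid on black base, 200 (x) x 150 (y) mm, lid top 70 mm up; origin under its centre. In the middle of the lid stands the isolator: round black body 72 mm across with a 48 mm square steel face 110 mm above the work surface. White ticks: key in / off; orange ticks a quarter turn away: on
- keyhole (a point): centre of the isolator's keyhole, level with its steel face; z up. Slot along this x, 26.5 x 11 mm, with a 12 mm square hole in its middle. A 24 mm lug has 1.2 mm of play along it, 3 mm across it and about 0.25 rad of twist either way. The slotted throat is 13 mm deep, the rotor's slot (7 mm wide) starts at 16 mm: enter it straight. The lug turns only fully home: collar down on the steel face, lug tip 26 mm below the face
- pinset: the four sprung brass pins in the throat; origin 7 mm below the keyhole, same axes. Round noses jut 2.2 mm over the lug's ends, one pair 4 and one 10 mm below the face, on opposite sides. Pushed straight in, the lug jams on them; rocked 0.15 to 0.25 rad to and fro about its shaft with a push of about 8 N it works past: one pair gives at each swing. Over 45 N on the pins is forcing
- switch (a joint): isolator rotor under the throat: 0 off, in line with the slot; grows as the key turns clockwise seen from above; stop at 1.57, contact made above 1.31. About 0.1 rad of play on the lug: the key must turn that much farther. Springs back to 0 if let go; 0.07 N m at first, 0.17 at the stop. A 12 mm lug spins idle in it
- key_24_grip (a point): middle of the red bow (grip) of the key with the 24 mm lug, standing upright: z up, x across the wide bow and along the lug, y through its thickness. Bow 42 mm wide, 10 thick, 36 tall; its lower edge 18 mm below this point, then a narrow neck; collar 26 mm across at 28 to 32 mm below; shaft and lug to 58 mm below. 60 g. This key fits the isolator
- key_24_tip (a point): lower end of the 24 mm key's steel lug, on the shaft's axis, 58 mm below key_24_grip; same axes. The lug is flat, 24 mm wide (x), 5 mm thick (y), 11 mm tall, its two lower corners bevelled 1 mm; above it a 10 mm shaft, 15 mm long, up to the collar. A half turn about z gives the same key
- key_12_grip (a point): middle of the red bow (grip) of the key with the 12 mm lug, standing upright: z up, x across the wide bow and along the lug, y through its thickness. Bow 32 mm wide, 10 thick, 36 tall; its lower edge 18 mm below this point, then a narrow neck; collar 24 mm across at 28 to 32 mm below; shaft and lug to 58 mm below. 60 g. Too small
- key_32_grip (a point): middle of the red bow (grip) of the key with the 32 mm lug, standing upright: z up, x across the wide bow and along the lug, y through its thickness. Bow 52 mm wide, 10 thick, 36 tall; its lower edge 18 mm below this point, then a narrow neck; collar 32 mm across at 28 to 32 mm below; shaft and lug to 58 mm below. 60 g. Too big
- keyblock: pale nylon key block bolted down, 200 mm long (its x) x 70 mm (its y) x 40 mm tall, origin at the centre of its underside. Three upright slots in a row along x, 62 mm apart, the middle one at the centre, each 35 x 14 mm and 34 mm deep, long side along x; a key stands in each on its collar, its underside on the block's top, lug hanging 26 mm down the slot; which key is in which slot varies
- meter: bystander: yellow multimeter lying flat, 80 x 150 x 41 mm, origin under its centre
- screwdriver: bystander: screwdriver with orange handle lying down, 200 mm long along its x
- clamp: bystander: black angled steel clamp strip, 50 x 170 mm, 38 mm tall, long along its y, origin under its centre
- busbar: bystander: flat copper busbar with orange sleeve, 22 x 130 x 5 mm, long along its y
- socket: bystander: steel socket standing on end, 28 mm across, 38 mm tall, origin under its centre
Mind the look-alikes: they are no part of the job. What is shaped like the part that bears key_24_grip but blue or turquoise is not meant. Leave any pink look-alike of the keyblock alone.

How it is judged:
On the way, in this order (a step that is already met when the one before it is completed fails the run):
1. the 24 mm key is drawn out of the block in the fingers (z of key_24_tip in the frame of keyblock above 0.045 m and contact force between the fingers and key_24 above 2 N), for 0.2 s.
2. the 24 mm key is pushed fully home in the isolator, not yet turned (z of key_24_tip in the frame of keyhole below -0.0235 m and horizontal distance between key_24_tip and keyhole below 0.004 m and value of joint switch below 0.4 rad), for 0.1 s.
3. the key is turned a quarter turn clockwise and held there three seconds in the fingers (z of key_24_tip in the frame of keyhole below -0.0235 m and horizontal distance between key_24_tip and keyhole below 0.004 m and value of joint switch above 1.31 rad and contact force between the fingers and key_24 above 2 N), for 3 s.
At the end, for the whole second after the job is handed in: the 24 mm key sits fully home (tip at least 23.5 mm below the isolator's face, within 4 mm of its axis), holds the rotor at 1.31 rad or more of its 1.57 rad quarter turn, and is still gripped by the fingers; the other two keys are within 20 mm and the bystanders within 30 mm of where they were (all of step 3 and distance of each of key_12_grip, key_32_grip from where it was at the start of the episode below 0.02 m and distance of each of meter, screwdriver, clamp, busbar, socket from where it was at the start of the episode below 0.03 m); the arm keeps its last pose, push and grip.
It fails at once if the key is forced: more than 45 N on the lock's pins (contact force between key_24 and pinset above 45 N).
It fails at once if another key is moved (distance of any of key_12_grip, key_32_grip from where it was at the start of the episode above 0.03 m).
It fails at once if a bystander is disturbed (distance of any of meter, screwdriver, clamp, busbar, socket from where it was at the start of the episode above 0.03 m).
It also fails if it takes over 64 s, if anything falls off the work surface, if the arm or the gripper's body presses on something with over 40 N, if the wrist force passes 120 N, or if a joint passes its speed limit or range.

## Working session

There is one attempt and no reset: what is moved stays moved. The work goes in short steps, Python scripts to look and compute and a shell command to move; the robot and the scene stay as the last step left them, time stands still between calls to the robot, and variables do not carry over. Pictures are saved under pics/ and viewed, at most 10 in all, crops included, and the job is handed in when it is done.

```bash
mkdir -p pics; cat > h.py <<'E'
import numpy as np, cv2
from scipy.spatial.transform import Rotation as R
from cell import readout, vision
def grab(n):
    d=vision.get_image(n); np.savez(f'{n}.npz',**{k:np.asarray(v) for k,v in d.items()}); return d
def load(n): return dict(np.load(f'{n}.npz'))
def rays(d,uv):
    uv=np.atleast_2d(np.asarray(uv,float)); K=np.array(d['camera_matrix'])
    v=np.c_[(uv[:,0]-K[0,2])/K[0,0],-(uv[:,1]-K[1,2])/K[1,1],-np.ones(len(uv))]
    r=np.array(d['rotation']); r=r if r.shape==(3,3) else R.from_rotvec(r).as_matrix()
    return np.array(d['position']),v@r.T
def onplane(d,uv,z):
    o,v=rays(d,uv); return o+v*((z-o[2])/v[:,2])[:,None]
def cloud(d):
    h,w=d['z_map'].shape; u,v=np.meshgrid(np.arange(w),np.arange(h))
    o,r=rays(d,np.c_[u.ravel(),v.ravel()]); return (o+r*d['z_map'].reshape(-1,1)).reshape(h,w,3)
E
python3 - <<'E'
from h import *
s=readout.observe(); print(s)
for n in('top','scene'):
    d=grab(n); cv2.imwrite(f'pics/{n}0.png',np.asarray(d['pixels'])); print(n,d['position'],np.array(d['rotation']).shape)
E
```

```text
{'clock': 0.0, 'joints': array([ 1.08840351,  0.43523051,  0.02496983,  1.57410321, -0.01158321,
        1.13398859, -0.07511003]), 'dq': array([ 2.56652040e-03, -1.63132137e-03,  7.60189482e-04, -1.51632089e-04,
        1.87387594e-04,  4.95044481e-04, -4.69496041e-05]), 'joint_efforts': array([-1.68127997e-05, -6.67862535e+01,  9.85442810e-01, -3.14462507e+01,
       -6.03961386e-02,  4.29411675e-02,  1.63842824e-04]), 'position': array([ 0.23145794, -0.58000994,  0.2259379 ]), 'ee_rot': array([-3.08364772e+00, -5.92603564e-01,  7.10673921e-04]), 'force': array([-0.06008537,  0.05565054,  0.35326045]), 'ft_torque': array([ 0.0348932 ,  0.01901123, -0.06762417]), 'gripper_force': 0.0, 'width': 1.00051519507112}
top [0.20824798 0.00666787 1.60644304] (3,)
scene [1.28717323 0.13575817 0.9177651 ] (3,)
```

View pics/top0.png

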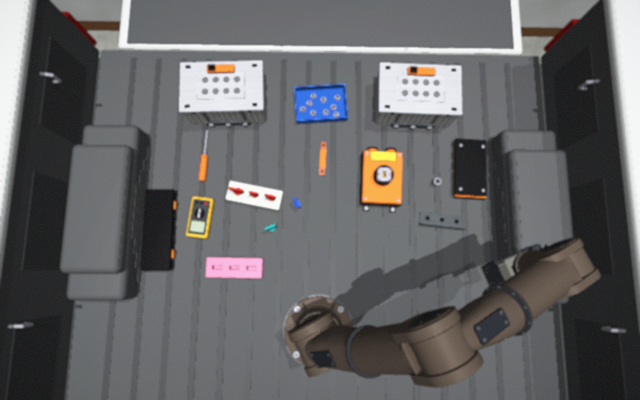

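View pics/scene0.png

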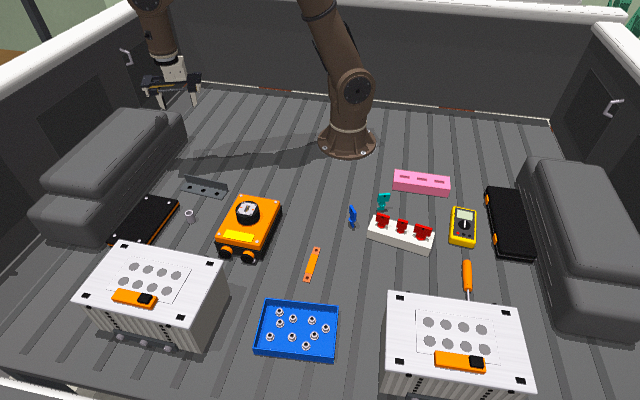

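The top view shows the pale block at (254,195) with three red keys at about (236,190), (254,194) and (270,197). The blue look-alike is at (297,203), the turquoise one at (270,227) and the pink block at (234,267). The isolator is at (383,176). I'll measure the block, the bow widths and the isolator next.

```bash
python3 - <<'E'
from h import *
for n in('top','scene'):
    d=load(n); im=d['pixels']; hsv=cv2.cvtColor(im,cv2.COLOR_BGR2HSV); P=cloud(d)
    red=(((hsv[...,0]<5)|(hsv[...,0]>174))&(hsv[...,1]>150)&(hsv[...,2]>80)).astype(np.uint8)
    k,l,st,c=cv2.connectedComponentsWithStats(red)
    for i in range(1,k):
        if st[i,4]<15: continue
        m=l==i; p=P[m]; p=p[p[:,2]<0.15]
        if len(p)<10: continue
        q=p[:,:2]-np.median(p[:,:2],0); w,v=np.linalg.eigh(np.cov(q.T)); a=q@v[:,1]
        rect=cv2.minAreaRect(np.argwhere(m)[:,::-1].astype(np.float32))
        print(n,'red',c[i].round(1),st[i,4],'med',np.median(p,0).round(4),'ext',np.ptp(a).round(4),'dir',v[:,1].round(2),'zmax',p[:,2].max().round(3))
    # block top
    xy=P[...,:2]
    m=(abs(P[...,2]-0.04)<0.006)&(hsv[...,1]<40)&(hsv[...,2]>150)
    m=m.astype(np.uint8); k,l,st,c=cv2.connectedComponentsWithStats(m); 
    for i in range(1,k):
        if st[i,4]>200:
            uv=np.argwhere(l==i)[:,::-1]; p=onplane(d,uv,0.04)[:,:2].astype(np.float32); print(n,'block',c[i],st[i,4],cv2.minAreaRect(p*1000))
    # isolator face
    m=(abs(P[...,2]-0.11)<0.008)&(P[...,0]<0.75)&(abs(P[...,1])<0.5)&(P[...,0]>0.3); m=m.astype(np.uint8);k,l,st,c=cv2.connectedComponentsWithStats(m)
    for i in range(1,k):
        if st[i,4]>40:
            uv=np.argwhere(l==i)[:,::-1]; p=onplane(d,uv,0.11)[:,:2].astype(np.float32); print(n,'iso',c[i],st[i,4],cv2.minAreaRect(p*1000))
a=load('scene')['pixels'][190:260,350:450]; b=load('scene')['pixels'][190:260,210:290]
a=cv2.resize(a,None,fx=5,fy=5,interpolation=3); b=cv2.resize(b,(350,350//1),interpolation=3) ; a=cv2.resize(a,(440,350))
cv2.imwrite('pics/crop1.png',np.hstack([a,b]))
E
```

```text
top red [236.5 190.5] 39 med [0.4968 0.3002 0.0862] ext 0.0404 dir [0.19 0.98] zmax 0.096
top red [253.  193.7] 20 med [0.4846 0.2404 0.0866] ext 0.022 dir [0.23 0.97] zmax 0.094
top red [270.1 197. ] 24 med [0.4731 0.1783 0.088 ] ext 0.0285 dir [0.24 0.97] zmax 0.097
top block [254.16712707 195.6160221 ] 724 ((487.2900695800781, 244.13406372070312), (200.00633239746094, 70.63499450683594), 79.11878967285156)
top iso [383.33450704 174.32746479] 284 ((556.2506713867188, -228.94216918945312), (68.65773010253906, 69.40581512451172), 63.32091522216797)
scene red [381.8 219.5] 152 med [0.4847 0.1818 0.0714] ext 0.1112 dir [-0.92 -0.38] zmax 0.093
scene red [401.3 225.2] 118 med [0.4958 0.2423 0.0709] ext 0.1048 dir [-0.9   0.43] zmax 0.092
scene red [421.8 231.3] 202 med [0.5077 0.3045 0.071 ] ext 0.0589 dir [0.3  0.95] zmax 0.094
scene block [400.30723781 233.10044313] 677 ((491.6674499511719, 245.05709838867188), (199.4105987548828, 71.4623031616211), 79.05626678466797)
scene iso [246.80487805 209.45121951] 328 ((563.3018188476562, -226.58636474609375), (71.7483139038086, 70.44728088378906), 11.833144187927246)
```

View pics/crop1.png

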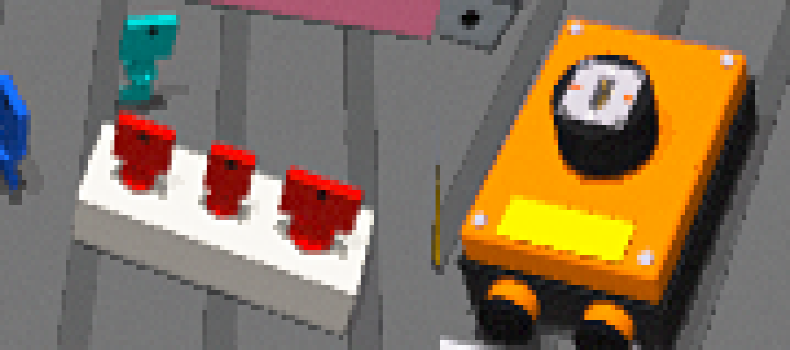

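In the enlarged crop, the three red keys in the pale block differ in bow width. The medium one at scene (382,219), top (270,197), is the 24 mm key (red area 152, against 118 for the middle key and 202 for the right one). The middle key (401,225) is the 12 mm and the right key (422,231) is the 32 mm. The blue and turquoise ones standing outside the block are decoys. I'll look at the isolator on the way to the keys.

```bash
cat >> h.py <<'E'
def plan(pos,yang=None):
    """shift (units of 4cm) in current tool axes and in axes after the turn; turn in 4deg units; yang=world angle of tool y, deg"""
    s=readout.observe(); T=R.from_rotvec(s['ee_rot']).as_matrix(); d=np.array(pos)-s['position']
    y0=np.degrees(np.arctan2(T[1,1],T[0,1])); t=0
    if yang is not None: t=-(((yang-y0)+180)%360-180)
    T2=T@R.from_rotvec([0,0,np.radians(t)]).as_matrix()
    print('t',round(s['clock'],2),'pos',s['position'].round(4),'yang',y0.round(2),'tilt',T[:,2].round(4),'q',np.array(s['joints']).round(2))
    print('now-axes',(T.T@d/.04).round(3),'| after-turn axes',(T2.T@d/.04).round(3),'turn',round(t/4,2))
E
python3 - <<'E'
from h import *
d=grab('wrist'); s=readout.observe(); T=R.from_rotvec(s['ee_rot']).as_matrix(); C=R.from_rotvec(d['rotation']).as_matrix()
print('cam in tool',T.T@(d['position']-s['position']),'look',T.T@-C[:,2],d['camera_matrix'])
plan([0.5,-0.228,0.25],90); plan([0.5,-0.228,0.25])
E
```

```text
cam in tool [ 0.07843147 -0.00130934 -0.15849864] look [-2.90234992e-01  5.76863636e-04  9.56955232e-01] [[352.24035417   0.         321.15736517]
 [  0.         352.24035417 203.48267716]
 [  0.           0.           1.        ]]
t 0.15 pos [ 0.2315 -0.5801  0.2261] yang -68.24 tilt [-5.e-04  1.e-03 -1.e+00] q [ 1.09  0.44  0.02  1.57 -0.01  1.13 -0.08]
now-axes [ 9.497 -5.689 -0.591] | after-turn axes [-6.711  8.804 -0.591] turn -39.56
t 0.15 pos [ 0.2315 -0.5801  0.2261] yang -68.24 tilt [-5.e-04  1.e-03 -1.e+00] q [ 1.09  0.44  0.02  1.57 -0.01  1.13 -0.08]
now-axes [ 9.497 -5.689 -0.591] | after-turn axes [ 9.497 -5.689 -0.591] turn 0.0
```

```bash
python3 -m creep '[[0.9,-0.43,0,0,1],[0.9,-0.43,0,0,1],[0.9,-0.43,0,0,1],[0.9,-0.43,0,0,1],[0.9,-0.43,0,0,1],[0.9,-0.43,0,0,1],[0.9,-0.43,0,0,1],[0.9,-0.43,0,0,1],[0.9,-0.43,0,0,1],[0.9,-0.43,0,0,1],[0.9,-0.43,0,0,1],[0.9,-0.43,0,0,1]]'; python3 - <<'E'
from h import *
d=grab('wrist'); cv2.imwrite('pics/w1.png',d['pixels']); plan([0.477,0.184,0.2],-11)
E
```

```text
clock: 1.65
position: [0.557, -0.2276, 0.2265]
ee_rot: [-3.085, -0.593, 0.001]
force: [-0.1, -0.3, -0.1]
width: 1.001
gripper_force: 0.0
t 1.7 pos [ 0.5609 -0.2215  0.2264] yang -67.88 tilt [ 0.0021  0.0035 -1.    ] q [ 0.39  0.41 -0.13  1.62  0.05  1.12 -0.95]
now-axes [  1.871 -10.18    0.693] | after-turn axes [ 9.548 -3.995  0.693] turn -14.22
```

View pics/w1.png

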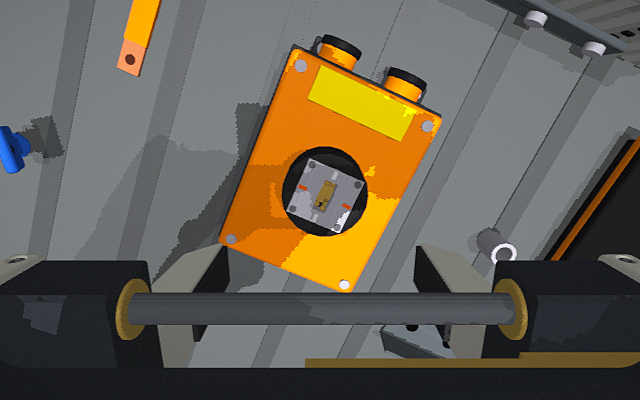

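The wrist view shows the isolator at about (325,195). Its brown slot runs from about (331,181) to (316,209), with white ticks in line and orange ticks at (302,187) and (346,207). I'll measure the face and slot.

```bash
python3 - <<'E'
from h import *
d=load('wrist'); im=d['pixels']; hsv=cv2.cvtColor(im,cv2.COLOR_BGR2HSV)
yy,xx=np.mgrid[:400,:640]; near=np.hypot(xx-325,yy-193)<42
lid=((hsv[...,0]>3)&(hsv[...,0]<22)&(hsv[...,1]>200)&(hsv[...,2]>120)).astype(np.uint8)
face=(near&(hsv[...,2]>90)&(hsv[...,1]<60)).astype(np.uint8)
face=cv2.morphologyEx(face,cv2.MORPH_CLOSE,np.ones((9,9)))
f=np.argwhere(face)[:,::-1]; print('face',cv2.minAreaRect((onplane(d,f,.11)[:,:2]*1000).astype(np.float32)))
sl=(near&(np.hypot(xx-324,yy-195)<22)&(hsv[...,1]>80)&(hsv[...,0]>12)&(hsv[...,0]<32)).astype(np.uint8)
dark=(np.hypot(xx-324,yy-195)<22)&(hsv[...,2]<60)
k,l,st,c=cv2.connectedComponentsWithStats((sl|dark).astype(np.uint8)); i=1+st[1:,4].argmax(); m=np.argwhere(l==i)[:,::-1]
print('slot px',c[i],st[i]); print('slot',cv2.minAreaRect((onplane(d,m,.11)[:,:2]*1000).astype(np.float32)), onplane(d,m,.11).mean(0))
k,l,st,c=cv2.connectedComponentsWithStats(lid); i=1+st[1:,4].argmax(); m=np.argwhere(l==i)[:,::-1]
print('lid',st[i],cv2.minAreaRect((onplane(d,m,.07)[:,:2]*1000).astype(np.float32)))
cv2.imwrite('pics/w1c.png',cv2.resize(im[145:245,275:375],(500,500),interpolation=cv2.INTER_CUBIC))
E
```

```text
face ((558.4971313476562, -228.85867309570312), (48.458946228027344, 48.624794006347656), 87.55448913574219)
slot px [324.56083086 194.48367953] [314 180  22  31 337]
slot ((559.2713623046875, -228.1769561767578), (9.91066837310791, 24.794645309448242), 86.37930297851562) [ 0.55999601 -0.22828091  0.11      ]
lid [  219    49   222   244 16671] ((559.5119018554688, -228.35879516601562), (141.592041015625, 191.24362182617188), 87.56449890136719)
```

View pics/w1c.png

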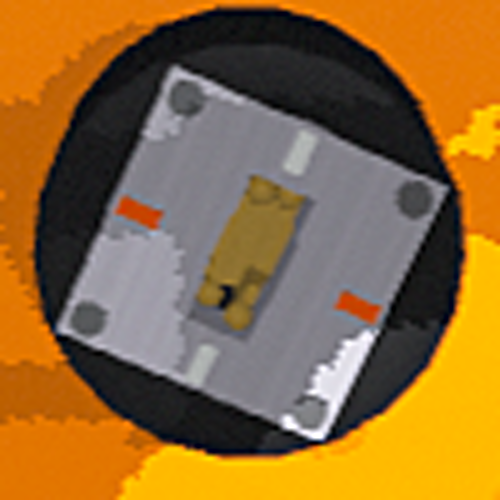

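The slot lies along world angle about -2.5° (face, slot and lid agree), with the keyhole near (0.5585,-0.2287). Next I move to the key.

```bash
python3 -m creep '[[0.156,-0.85,0.06,0,1],[0.156,-0.85,0.06,0,1],[0.156,-0.85,0.06,0,1],[0.156,-0.85,0.06,0,1],[0.156,-0.85,0.06,0,1],[0.156,-0.85,0.06,0,1],[0.156,-0.85,0.06,0,1],[0.156,-0.85,0.06,0,1],[0.156,-0.85,0.06,0,1],[0.156,-0.85,0.06,0,1],[0.156,-0.85,0.06,0,1],[0.156,-0.85,0.06,0,1]]' | head -2;  python3 -m creep '[[0,0,0,-1,1],[0,0,0,-1,1],[0,0,0,-1,1],[0,0,0,-1,1],[0,0,0,-1,1],[0,0,0,-1,1],[0,0,0,-1,1],[0,0,0,-1,1],[0,0,0,-1,1],[0,0,0,-1,1],[0,0,0,-1,1],[0,0,0,-1,1]]' | head -2; python3 -m creep '[[0,0,0,-1,1],[0,0,0,-1,1],[0,0,0,-0.2,1],[0,0,0,0,1]]' | head -3; python3 - <<'E'
from h import *
d=grab('wrist'); cv2.imwrite('pics/w2.png',d['pixels']); plan([0.477,0.184,0.2],-11)
im=d['pixels']; hsv=cv2.cvtColor(im,cv2.COLOR_BGR2HSV); P=cloud(d)
red=(((hsv[...,0]<5)|(hsv[...,0]>174))&(hsv[...,1]>150)&(hsv[...,2]>60)).astype(np.uint8)
k,l,st,c=cv2.connectedComponentsWithStats(red)
for i in range(1,k):
    if st[i,4]<60: continue
    m=l==i; print(c[i].round(1),st[i])
    t=m&(abs(P[...,2]-0.09)<0.006)
    uv=np.argwhere(t)[:,::-1]
    if len(uv)>20: print('  top',cv2.minAreaRect((onplane(d,uv,.09)[:,:2]*1000).astype(np.float32)),np.median(P[t],0))
m=((abs(P[...,2]-0.04)<0.005)&(hsv[...,1]<50)&(hsv[...,2]>120)).astype(np.uint8); k,l,st,c=cv2.connectedComponentsWithStats(m);i=1+st[1:,4].argmax()
print('block',st[i],cv2.minAreaRect((onplane(d,np.argwhere(l==i)[:,::-1],.04)[:,:2]*1000).astype(np.float32)))
E
```

```text
clock: 3.2
position: [0.4743, 0.1788, 0.1977]
clock: 4.7
position: [0.4746, 0.1777, 0.1977]
clock: 5.2
position: [0.4747, 0.1779, 0.1978]
ee_rot: [-2.433, -1.987, 0.0]
t 5.25 pos [0.4747 0.1779 0.1978] yang -11.52 tilt [-1.e-04 -2.e-04 -1.e+00] q [-0.06  0.32 -0.51  1.86  0.18  1.   -0.85]
now-axes [ 0.162  0.026 -0.054] | after-turn axes [ 0.161  0.027 -0.054] turn -0.13
[324.2  30.3] [ 306    0   38   64 1555]
  top ((501.05999755859375, 297.81256103515625), (37.572906494140625, 9.705024719238281), 78.98038482666016) [0.5011621  0.29886508 0.09017775]
[324.9 113. ] [312  92  27  44 780]
  top ((490.50592041015625, 243.28477478027344), (30.65031623840332, 9.578667640686035), 78.98039245605469) [0.49052842 0.24370437 0.09017487]
[326.5 188.3] [313 162  28  58 941]
  top ((480.0695495605469, 183.1470489501953), (41.45997619628906, 10.178398132324219), 78.45844268798828) [0.47998172 0.18436397 0.09018418]
block [  280     0    88   219 13996] ((488.7444152832031, 237.23956298828125), (185.0789337158203, 70.13805389404297), 79.10626220703125)
```

View pics/w2.png

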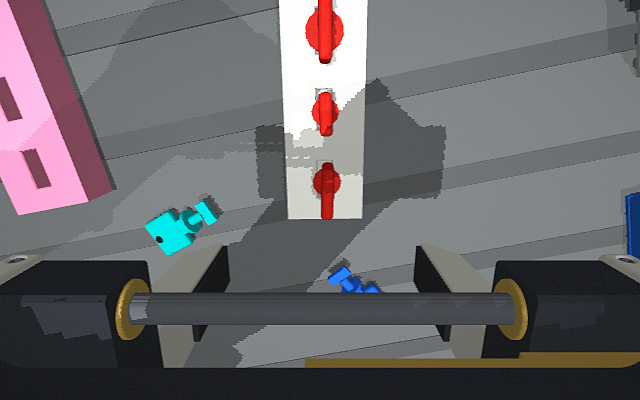

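The near key at (326,190) is the 24 mm one: its bow is 41.5 mm wide against 30.7 mm for the middle key, with its centre at (0.480, 0.1833). Now I descend, grip and draw it out.

```bash
python3 -m creep '[[0.08,0.05,0.5,0.05,0.5],[0.08,0.053,0.5,0,0.45],[0,0,0.5,0,0.45],[0,0,0.5,0,0.45],[0,0,0.5,0,0.45],[0,0,0.5,0,0.45],[0,0,0.4,0,0.45],[0,0,0.22,0,0.45],[0,0,0,0,0.45]]' 40; python3 -m creep '[[0,0,0,0,0],[0,0,0,0,0],[0,0,0,0,0],[0,0,0,0,0],[0,0,0,0,0],[0,0,0,0,0]]' 40;  python3 - <<'E'
from h import *
plan([0.480,0.1833,0.053],-11.5)
E
```

```text
clock: 6.38
position: [0.4798, 0.1834, 0.0528]
ee_rot: [-2.435, -1.984, 0.001]
force: [0.3, -0.0, 0.4]
width: 0.448
gripper_force: 0.0
clock: 7.12
position: [0.4803, 0.1835, 0.0534]
ee_rot: [2.435, 1.984, 0.001]
force: [0.0, -0.2, 4.2]
width: 0.104
gripper_force: 40.0
t 7.12 pos [0.4803 0.1835 0.0534] yang -11.65 tilt [ 5.e-04  1.e-04 -1.e+00] q [-0.15  0.52 -0.43  2.    0.33  0.69 -0.99]
now-axes [-0.007 -0.005  0.009] | after-turn axes [-0.007 -0.005  0.009] turn -0.04
```

```bash
python3 -m creep '[[0,0,-0.2,0,0],[0,0,-0.4,0,0],[0,0,-0.5,0,0],[0,0,-0.5,0,0],[0,0,-0.5,0,0],[0,0,-0.5,0,0],[0,0,-0.5,0,0],[0,0,-0.4,0,0],[0,0,0,0,0],[0,0,0,0,0]]'; python3 - <<'E'
from h import *
d=grab('wrist'); 
plan([0.5587,-0.2287,0.2],87.5)
cv2.imwrite('pics/w3.png',d['pixels'])
E
```

```text
clock: 8.38
position: [0.4797, 0.1832, 0.1927]
ee_rot: [-2.435, -1.985, 0.001]
force: [0.0, -0.6, -1.1]
width: 0.105
gripper_force: 40.0
t 8.43 pos [0.4796 0.1832 0.1924] yang -11.64 tilt [-1.2e-03 -6.0e-04 -1.0e+00] q [-0.07  0.34 -0.51  1.85  0.19  1.   -0.87]
now-axes [-9.686  4.015 -0.186] | after-turn axes [ -2.425 -10.201  -0.186] turn -24.79
```

View pics/w3.png

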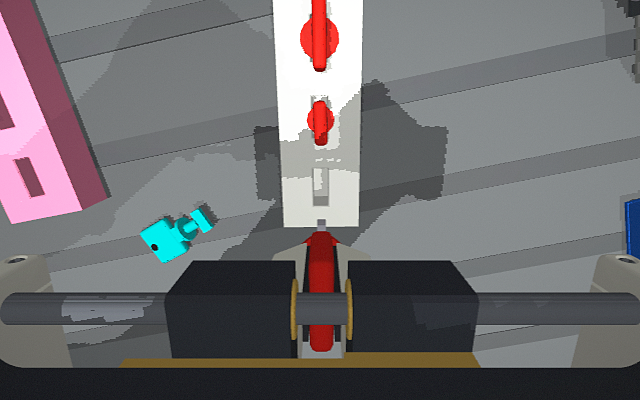

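```bash
python3 - <<'E'
from h import *
d=load('wrist'); im=d['pixels']; hsv=cv2.cvtColor(im,cv2.COLOR_BGR2HSV); P=cloud(d)
s=readout.observe(); T=R.from_rotvec(s['ee_rot']).as_matrix()
red=(((hsv[...,0]<5)|(hsv[...,0]>174))&(hsv[...,1]>150)&(hsv[...,2]>60))
red[:225]=0
Q=(P-s['position'])@T*1000   # tool frame mm
q=Q[red]; print('red px',red.sum(),'z range',np.percentile(q[:,2],[1,50,99]).round(1))
top=red&(abs(Q[...,2]+37)<3); t=Q[top]
print('bow top: x',t[:,0].min().round(1),t[:,0].max().round(1),'y',t[:,1].min().round(1),t[:,1].max().round(1),'z',np.median(t[:,2]).round(2))
for lo,hi in((-20,-10),(-10,0),(0,10),(10,20)):
    u=t[(t[:,0]>lo)&(t[:,0]<hi)]; print(lo,hi,len(u),u.mean(0).round(2))
E
```

```text
red px 2139 z range [-77.9 -36.5  10. ]
bow top: x -22.2 19.8 y -5.6 4.1 z -37.04
-20 -10 463 [-14.79  -0.84 -37.03]
-10 0 79 [ -9.07  -0.76 -37.38]
0 10 189 [  8.32  -0.96 -37.02]
10 20 605 [ 15.06  -0.83 -36.77]
```

```bash
python3 -m creep '[[-0.8,0.377,-0.02,0,0],[-0.8,0.377,-0.02,0,0],[-0.8,0.377,-0.02,0,0],[-0.8,0.377,-0.02,0,0],[-0.8,0.377,-0.02,0,0],[-0.8,0.377,-0.02,0,0],[-0.8,0.377,-0.02,0,0],[-0.8,0.377,-0.02,0,0],[-0.8,0.377,-0.02,0,0],[-0.8,0.377,-0.02,0,0],[-0.8,0.377,-0.02,0,0],[-0.8,0.377,0,0,0]]' | head -2; python3 -m creep '[[0,0,0,-1,0],[0,0,0,-1,0],[0,0,0,-1,0],[0,0,0,-1,0],[0,0,0,-1,0],[0,0,0,-1,0],[0,0,0,-1,0],[0,0,0,-1,0],[0,0,0,-1,0],[0,0,0,-1,0],[0,0,0,-1,0],[0,0,0,-1,0]]' | head -2; python3 -m creep '[[0,0,0,-1,0],[0,0,0,-1,0],[0,0,0,-1,0],[0,0,0,-1,0],[0,0,0,-1,0],[0,0,0,-1,0],[0,0,0,-1,0],[0,0,0,-1,0],[0,0,0,-1,0],[0,0,0,-1,0],[0,0,0,-1,0],[0,0,0,-1,0]]'; python3 -m creep '[[0,0,0,-0.8,0],[0,0,0,0,0],[0,0,0,0,0]]'
cat > m.py <<'E'
from h import *
d=grab('wrist'); im=d['pixels']; cv2.imwrite('pics/w4.png',im); hsv=cv2.cvtColor(im,cv2.COLOR_BGR2HSV); P=cloud(d)
s=readout.observe(); T=R.from_rotvec(s['ee_rot']).as_matrix(); tf=lambda p:((p-s['position'])@T*1000)
Q=tf(P)
m=((abs(P[...,2]-0.11)<0.006)&(np.hypot(P[...,0]-.5587,P[...,1]+.2287)<.045))
face=m&(hsv[...,2]>80)&(hsv[...,1]<70)
face=cv2.morphologyEx(face.astype(np.uint8),cv2.MORPH_CLOSE,np.ones((15,15)))
f=np.argwhere(face)[:,::-1]; r=cv2.minAreaRect(tf(onplane(d,f,.11))[:,:2].astype(np.float32)); print('face px',f.mean(0),'tool mm',r,'facez',np.median(P[face>0][:,2]))
c=f.mean(0); yy,xx=np.mgrid[:400,:640]
sl=(np.hypot(xx-c[0],yy-c[1])<45)&((hsv[...,1]>80)&(hsv[...,0]>12)&(hsv[...,0]<32)|(hsv[...,2]<45))&(face>0)
k,l,st,cc=cv2.connectedComponentsWithStats(sl.astype(np.uint8)); i=1+st[1:,4].argmax(); u=np.argwhere(l==i)[:,::-1]
print('slot',st[i],cv2.minAreaRect(tf(onplane(d,u,.11))[:,:2].astype(np.float32)))
red=(((hsv[...,0]<5)|(hsv[...,0]>174))&(hsv[...,1]>150)&(hsv[...,2]>60)); t=Q[red&(abs(Q[...,2]+37)<3)]
print('bow x',t[:,0].min(),t[:,0].max(),'y',t[:,1].mean(),[t[(t[:,0]>a)&(t[:,0]<a+10)].mean(0).round(2) for a in(-20,10)])
plan([0.5587,-0.2287,0.16],87.5)
E
python3 m.py
```

```text
clock: 9.93
position: [0.5796, -0.2301, 0.2009]
clock: 11.42
position: [0.5793, -0.229, 0.2007]
clock: 12.92
position: [0.5793, -0.229, 0.2008]
ee_rot: [-0.151, -3.136, -0.001]
force: [-0.2, -0.4, -1.3]
width: 0.105
gripper_force: 40.0
clock: 13.3
position: [0.5796, -0.2291, 0.2014]
ee_rot: [-0.069, -3.14, -0.001]
force: [0.6, -0.6, -1.0]
width: 0.111
gripper_force: 40.0
face px [319.0353118  180.19559229] tool mm ((15.825798034667969, -0.6717319488525391), (48.498695373535156, 58.792640686035156), 89.90982055664062) facez 0.11069462934290958
slot [313 187  14  10 113] ((12.625962257385254, -0.3708038330078125), (6.840277671813965, 9.560846328735352), 0.027291875332593918)
bow x -21.624405789146525 20.13572897996486 y 0.9256627681544352 [array([-14.84,   0.88, -36.67]), array([ 14.97,   0.97, -36.4 ])]
t 13.35 pos [ 0.5796 -0.2291  0.2015] yang 87.5 tilt [-6.e-04  3.e-04 -1.e+00] q [ 0.78  0.57 -0.76  1.56  0.41  1.18  1.47]
now-axes [ 0.522 -0.014  1.038] | after-turn axes [ 0.522 -0.014  1.038] turn 0.0
```

View pics/w4.png

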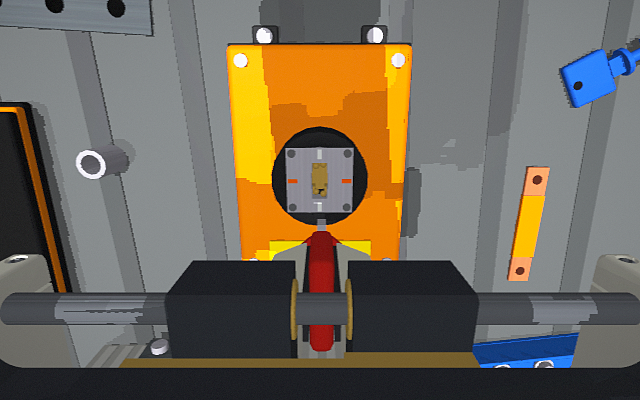

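The slot at (320,180) now lies straight along the tool's x. The lug at (321,225) has merged into the face mask, so I'll redo the face's x extent without it, using the same picture.

```bash
python3 - <<'E'
from h import *
d=load('wrist'); im=d['pixels']; hsv=cv2.cvtColor(im,cv2.COLOR_BGR2HSV)
s=readout.observe(); T=R.from_rotvec(s['ee_rot']).as_matrix(); tf=lambda p:((p-s['position'])@T*1000)
g=cv2.cvtColor(im,cv2.COLOR_BGR2GRAY)
print('gray col290-300',g[140:222,292:302].mean(1).round(0).astype(int)); print('col 342-350',g[140:222,340:350].mean(1).round(0).astype(int))
print('row 195-203',g[192:203,278:362].mean(0).round(0).astype(int))
sl=((hsv[...,1]>80)&(hsv[...,0]>12)&(hsv[...,0]<32)); sl[:155]=0; sl[206:]=0; sl[:,:305]=0; sl[:,335:]=0
u=np.argwhere(sl)[:,::-1]; print('slot px',u.min(0),u.max(0),tf(onplane(d,[u.min(0),u.max(0)],.11)).round(1))
for uv in ([286,148],[354,148],[286,212],[354,212],[320,180]): print(uv,tf(onplane(d,uv,.11)).round(2))
E
```

```text
gray col290-300 [ 32  33  32  32  30  32  26  18 164 145 130 121 124 122 122 125 129 137
 144 144 143 143 143 143 143 142 143 142 142 143 142 142 142 142 142 142
 143 142 144 128 124 123 123 139 143 142 141 141 141 142 141 142 141 141
 141 141 141 142 141 141 141 141 142 136 120 114 113 112 112 115 122 148
  84  27  35  36  35  41  53  79 100 124]
col 342-350 [ 28  31  30  32  30  30  24  46 161 135 110 104 105 103 104 107 109 126
 146 142 142 142 142 142 142 141 142 141 142 142 142 142 141 141 142 142
 142 143 147 105 115 115 113 138 143 141 142 141 142 141 141 142 142 140
 142 141 142 142 140 142 141 141 143 133 106  99  95  97  96 100 112 151
  86  14  24  38  51  62  80 102 133 151]
row 195-203 [ 29  25  27  28  30  27  27  20  58 122 147 140 139 141 144 142 140 140
 139 140 142 140 140 144 146 142 139 139 140 142 142 141 141 137 125 123
 125 125 125 125 122 112 120 128 126 128 123 118 121 135 144 141 139 139
 142 143 141 140 139 140 141 142 140 140 144 144 142 139 140 140 142 143
 144 135  82  16  26  27  27  28  27  26  28  37]
slot px [312 163] [327 196] [[33.8 -5.7 91.5]
 [ 9.2  5.2 91.5]]
[286, 148] [[ 44.52 -24.03  91.54]]
[354, 148] [[44.5  24.12 91.55]]
[286, 212] [[ -3.21 -25.44  91.51]]
[354, 212] [[-3.23 25.39 91.52]]
[320, 180] [[2.129e+01 1.000e-02 9.153e+01]]
```

```bash
python3 -m creep '[[0.27,-0.018,0.3,0,0],[0.264,-0.017,0.3,0,0],[0,0,0.3,0,0],[0,0,0.2,0,0],[0,0,0.1,0,0],[0,0,0,0,0],[0,0,0,0,0],[0,0,0,0,0]]'; python3 -m creep '[[0,0,0.02,0,0],[0,0,0.02,0,0],[0,0,0.02,0,0],[0,0,0.02,0,0],[0,0,0,0,0]]'; python3 - <<'E'
from h import *
d=grab('scene'); plan([0.5582,-0.2296,0.149],87.5)
w=grab('wrist')['pixels'][130:290,250:390]; s=d['pixels'][150:230,205:285]
cv2.imwrite('pics/c5.png',np.hstack([cv2.resize(w,(420,480),interpolation=3),cv2.resize(s,(360,480),interpolation=3)]))
E
```

```text
clock: 14.35
position: [0.5587, -0.2296, 0.1543]
ee_rot: [0.067, 3.14, -0.0]
force: [1.2, -0.0, 0.0]
width: 0.108
gripper_force: 40.0
clock: 14.98
position: [0.5584, -0.2296, 0.1506]
ee_rot: [-0.067, -3.141, -0.0]
force: [0.3, 0.2, -1.6]
width: 0.109
gripper_force: 40.0
t 15.03 pos [ 0.5584 -0.2296  0.1507] yang 87.55 tilt [-1.e-04 -0.e+00 -1.e+00] q [ 0.8   0.59 -0.75  1.67  0.44  1.06  1.44]
now-axes [0.004 0.001 0.042] | after-turn axes [0.004 0.001 0.042] turn 0.01
```

View pics/c5.png

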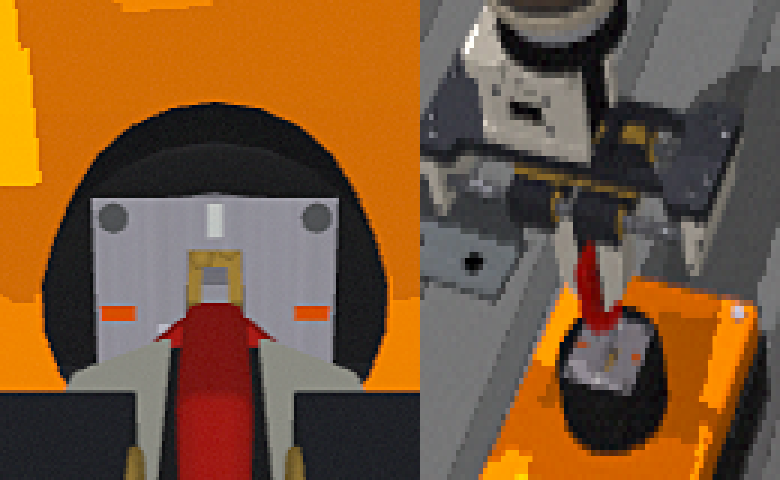

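The crop shows the lug end (x 202-230) centred across the brass slot (189-243). Its end edge at row 262, against slot end 252 and centre 313, is within about 0.3 mm of centred. I descend in small steps.

```bash
python3 -m creep '[[0.005,0,0.02,0,0],[0,0,0.02,0,0],[0,0,0.02,0,0],[0,0,0,0,0]]'; python3 -m creep '[[0,0,0.02,0,0],[0,0,0.02,0,0],[0,0,0,0,0]]'
```

```text
clock: 15.58
position: [0.5582, -0.2297, 0.1483]
ee_rot: [0.067, 3.141, -0.0]
force: [0.2, -0.1, -0.8]
width: 0.108
gripper_force: 40.0
clock: 15.95
position: [0.5584, -0.2298, 0.1471]
ee_rot: [0.067, 3.14, -0.001]
force: [-1.0, -0.3, 4.5]
width: 0.102
gripper_force: 40.0
```

```bash
python3 -m creep '[[0,0,0.01,1,0],[0,0,0,1,0],[0,0,0,0.75,0],[0,0,0,0,0]]'; python3 -m creep '[[0,0,0,-1,0],[0,0,0,-1,0],[0,0,0,-1,0],[0,0,0,-1,0],[0,0,0,-1,0],[0,0,0,-0.5,0],[0,0,0,0,0]]'
```

```text
clock: 16.45
position: [0.558, -0.2295, 0.1461]
ee_rot: [-0.367, -3.12, -0.0]
force: [1.0, 0.3, -1.3]
width: 0.11
gripper_force: 40.0
clock: 17.32
position: [0.5585, -0.2311, 0.1467]
ee_rot: [-0.233, 3.132, -0.003]
force: [0.8, -6.1, 5.4]
width: 0.105
gripper_force: 40.0
```

```bash
python3 -m creep '[[0,0,0.015,1,0],[0,0,0.015,1,0],[0,0,0,1,0],[0,0,0,1,0],[0,0,0,1,0],[0,0,0,0.5,0],[0,0,0,0,0]]'
```

```text
clock: 18.2
position: [0.558, -0.2293, 0.1449]
ee_rot: [-0.366, -3.12, -0.0]
force: [-0.8, -0.2, -0.1]
width: 0.108
gripper_force: 40.0
```

```bash
python3 -m creep '[[0,0,0.015,-1,0],[0,0,0.015,-1,0],[0,0,0,-1,0],[0,0,0,-1,0],[0,0,0,-1,0],[0,0,0,-0.5,0],[0,0,0,0,0]]'
```

```text
clock: 19.08
position: [0.5583, -0.2299, 0.1441]
ee_rot: [-0.234, 3.132, -0.0]
force: [0.6, -1.0, 2.8]
width: 0.106
gripper_force: 40.0
```

```bash
python3 -m creep '[[0,0,0.02,1,0],[0,0,0.02,1,0],[0,0,0,1,0],[0,0,0.01,1,0],[0,0,0.01,1,0],[0,0,0,0.5,0],[0,0,0,0,0]]'
```

```text
clock: 19.95
position: [0.5584, -0.2285, 0.1417]
ee_rot: [0.366, 3.12, 0.001]
force: [-0.4, 3.2, 4.2]
width: 0.106
gripper_force: 40.0
```

```bash
python3 -m creep '[[0,0,0.02,-1,0],[0,0,0.02,-1,0],[0,0,0,-1,0],[0,0,0,-1,0],[0,0,0,-1,0],[0,0,0,-0.5,0],[0,0,0,0,0]]'
```

```text
clock: 20.82
position: [0.5583, -0.2308, 0.1403]
ee_rot: [-0.235, 3.132, -0.002]
force: [-0.9, -1.6, 4.3]
width: 0.104
gripper_force: 40.0
```

```bash
python3 -m creep '[[0,0,0.015,1,0],[0,0,0.015,1,0],[0,0,0,1,0],[0,0,0,1,0],[0,0,0,1,0],[0,0,0,0.5,0],[0,0,0,0,0]]'
```

```text
clock: 21.7
position: [0.5585, -0.2287, 0.1392]
ee_rot: [0.366, 3.12, 0.001]
force: [-0.9, 4.4, 6.8]
width: 0.105
gripper_force: 40.0
```

```bash
python3 -m creep '[[0,0,0.015,-1,0],[0,0,0.015,-1,0],[0,0,0,-1,0],[0,0,0,-1,0],[0,0,0,-1,0],[0,0,0,-0.5,0],[0,0,0,0,0]]'
```

```text
clock: 22.58
position: [0.5582, -0.2305, 0.1375]
ee_rot: [-0.233, 3.133, -0.001]
force: [-0.2, -1.8, 1.9]
width: 0.103
gripper_force: 40.0
```

```bash
python3 -m creep '[[0,0,0.02,1,0],[0,0,0.02,1,0],[0,0,0,1,0],[0,0,0,1,0],[0,0,0,1,0],[0,0,0,0.5,0],[0,0,0,0,0]]'
```

```text
clock: 23.45
position: [0.5582, -0.2291, 0.1358]
ee_rot: [-0.366, -3.12, -0.001]
force: [0.7, 1.8, -0.6]
width: 0.111
gripper_force: 40.0
```

```bash
python3 -m creep '[[0,0,0.01,-1,0],[0,0,0.01,-1,0],[0,0,0,-0.75,0],[0,0,0,0,0],[0,0,0,0,0]]'
```

```text
clock: 24.08
position: [0.5581, -0.2298, 0.135]
ee_rot: [-0.069, -3.141, 0.0]
force: [0.4, -0.5, 0.5]
width: 0.104
gripper_force: 40.0
```

Tip is about 14 mm deep and straight, and both pin pairs are passed. I push straight into the rotor slot in small steps.

```bash
python3 -m creep '[[0,0,0.025,0,0],[0,0,0.025,0,0],[0,0,0.025,0,0],[0,0,0.025,0,0],[0,0,0,0,0]]'; python3 -m creep '[[0,0,0.02,0,0],[0,0,0.02,0,0],[0,0,0,0,0]]'
```

```text
clock: 24.7
position: [0.5582, -0.2297, 0.1309]
ee_rot: [-0.067, -3.141, 0.0]
force: [1.0, -1.9, -1.0]
width: 0.106
gripper_force: 40.0
clock: 25.08
position: [0.5582, -0.2296, 0.1294]
ee_rot: [-0.067, -3.141, 0.0]
force: [1.6, -1.1, -0.9]
width: 0.111
gripper_force: 40.0
```

```bash
python3 -m creep '[[0,0,0.025,0,0],[0,0,0.025,0,0],[0,0,0.025,0,0],[0,0,0.025,0,0],[0,0,0,0,0]]'; python3 -m creep '[[0,0,0.02,0,0],[0,0,0.02,0,0],[0,0,0.02,0,0],[0,0,0,0,0]]'
```

```text
clock: 25.7
position: [0.5581, -0.2296, 0.1254]
ee_rot: [-0.067, -3.141, -0.0]
force: [0.5, 0.3, -0.0]
width: 0.105
gripper_force: 40.0
clock: 26.2
position: [0.5582, -0.2296, 0.1234]
ee_rot: [0.067, 3.141, -0.0]
force: [-2.4, 0.9, 4.1]
width: 0.108
gripper_force: 40.0
```

```bash
python3 -m creep '[[0,0,0.01,0,0],[0,0,0.005,0,0],[0,0,0,0,0],[0,0,0,0,0]]' 55; python3 -m creep '[[0,0.003,0,1,0],[0,0.003,0,1,0],[0,0.003,0,1,0],[0,0.003,0,1,0],[0,0.003,0,1,0],[0,0.003,0,1,0],[0,0,0,0,0]]'; python3 -c "
from cell import readout; s=readout.observe(); print(s['force'],s['ft_torque'])"
```

```text
clock: 26.7
position: [0.5583, -0.2296, 0.1234]
ee_rot: [0.067, 3.141, -0.001]
force: [-3.8, 1.2, 9.2]
width: 0.105
gripper_force: 55.0
clock: 27.58
position: [0.5589, -0.2292, 0.1234]
ee_rot: [0.72, 3.056, -0.001]
force: [-1.4, -0.6, 7.0]
width: 0.108
gripper_force: 55.0
[-1.43313903 -0.64484596  6.99621047] [-0.06948153  0.24379896 -0.00094576]
```

```bash
python3 -m creep '[[0,0.003,0,1,0],[0,0.003,0,1,0],[0,0.003,0,1,0],[0,0.003,0,1,0],[0,0.003,0,1,0],[0,0.003,0,1,0],[0,0.003,0,1,0],[0,0.003,0,1,0],[0,0,0,0,0]]'; python3 -c "
from cell import readout; s=readout.observe(); print(s['force'],s['ft_torque'])"
```

```text
clock: 28.7
position: [0.5593, -0.2288, 0.1234]
ee_rot: [1.534, 2.74, -0.001]
force: [-2.2, -1.8, 8.1]
width: 0.109
gripper_force: 55.0
[-2.19241066 -1.79390405  8.14027231] [-0.3846767   0.48521113  0.0606536 ]
```

```bash
python3 -m creep '[[0,0.003,0,1,0],[0,0.003,0,1,0],[0,0.003,0,1,0],[0,0.003,0,1,0],[0,0.003,0,1,0],[0,0.003,0,1,0],[0,0.003,0,1,0],[0,0.003,0,1,0],[0,0,0,0,0]]'; python3 -c "
from cell import readout; s=readout.observe(); print(s['force'],s['ft_torque'])"
```

```text
clock: 29.82
position: [0.5597, -0.2286, 0.1234]
ee_rot: [2.23, 2.211, -0.002]
force: [-3.8, -0.7, 9.4]
width: 0.105
gripper_force: 55.0
[-3.84547424 -0.67130833  9.43633469] [-0.4379881   0.90833916  0.14351208]
```

```bash
python3 -m creep '[[0,0.002,0,0.5,0],[0,0.002,0,0.5,0],[0,0,0,0.25,0],[0,0,0,0,0],[0,0,0,0,0],[0,0,0,0,0]]'; python3 - <<'E'
from h import *
s=readout.observe(); print(s['force'],s['ft_torque']); plan([.5597,-.2286,.1234],-5)
d=grab('wrist'); t=grab('top')
cv2.imwrite('pics/end.png',np.hstack([cv2.resize(d['pixels'][100:380,180:460],(400,400)),cv2.resize(t['pixels'][140:280,170:430],(400,400))]))
E
```

```text
clock: 30.58
position: [0.5599, -0.2286, 0.1234]
ee_rot: [2.324, 2.113, -0.001]
force: [-4.2, -1.0, 9.6]
width: 0.103
gripper_force: 55.0
[-4.24063917 -0.96185858  9.63393429] [-0.43090808  1.01089291  0.27844222]
t 30.57 pos [ 0.5599 -0.2286  0.1234] yang -5.44 tilt [ 1.0e-04 -1.3e-03 -1.0e+00] q [ 0.52  0.53 -0.32  1.72  0.2   0.92  0.02]
now-axes [-0.001 -0.004 -0.001] | after-turn axes [-0.001 -0.004 -0.001] turn -0.11
```

View pics/end.png

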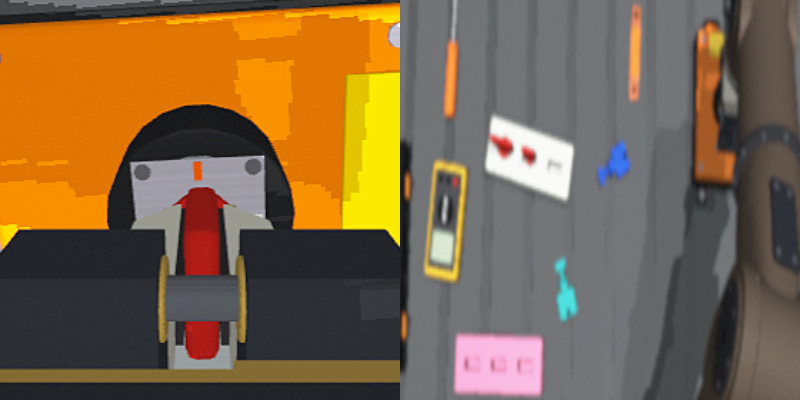

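The key's bow (200,270) lines up with the orange tick (198,170). The torque has risen to 0.28 N m, so it is at the stop, and the other two keys still stand in the block. Now I hold for more than three seconds.

```bash
python3 -m creep '[[0,0,0,0,0],[0,0,0,0,0],[0,0,0,0,0],[0,0,0,0,0],[0,0,0,0,0],[0,0,0,0,0],[0,0,0,0,0],[0,0,0,0,0],[0,0,0,0,0],[0,0,0,0,0],[0,0,0,0,0],[0,0,0,0,0]]' | head -1; python3 -m creep '[[0,0,0,0,0],[0,0,0,0,0],[0,0,0,0,0],[0,0,0,0,0],[0,0,0,0,0],[0,0,0,0,0],[0,0,0,0,0],[0,0,0,0,0],[0,0,0,0,0],[0,0,0,0,0],[0,0,0,0,0],[0,0,0,0,0]]' | head -1; python3 -m creep '[[0,0,0,0,0],[0,0,0,0,0],[0,0,0,0,0],[0,0,0,0,0],[0,0,0,0,0],[0,0,0,0,0],[0,0,0,0,0],[0,0,0,0,0],[0,0,0,0,0],[0,0,0,0,0],[0,0,0,0,0],[0,0,0,0,0]]'; python3 -c "
from cell import readout,sign_off; s=readout.observe(); print(s['force'],s['ft_torque']); print(sign_off())"
```

```text
clock: 32.17
clock: 33.67
clock: 35.17
position: [0.5598, -0.2286, 0.1234]
ee_rot: [2.324, 2.113, -0.001]
force: [-5.0, -0.4, 10.1]
width: 0.105
gripper_force: 55.0
[-5.00597573 -0.41121362 10.06220541] [-0.38829162  1.08149238  0.18748747]
the job is handed in; nothing more can be done
None
```

The 24 mm key was rocked in past the pins, pushed home, turned clockwise to its stop and held there for over 4 s, then handed in still gripped at 35.2 s; sign-off returned no verdict.

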